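Load the adhesive cartridges at the bonding bench

ROBOT

A 6-joint arm with a two-finger parallel gripper is mounted at the origin on the work surface. World frame = base frame: x ahead of the robot, y to its left, z up, the work surface at z = 0. Lengths are in mm, angles in rad, forces in N, time in s.
With the tool pointing down it reaches from about 350 to 875 mm from the base axis. Payload 4.2 kg.
Tool frame: the origin (TCP) lies at the very end of the fingers, on their centre line; the grasp point (between the pads) lies 19 mm behind it; z points along the fingers, y is the line along which they close (so a half turn about z gives the same grasp; the last joint's range is limited). The gripper opens to 85 mm and grips with 20 to 120 N. Pads are 22 mm wide; open, the fingers measure 114 mm over their backs; the gripper's body (76 mm by 85 mm) begins 54 mm behind the grasp point. The pads swing forward as they close: fully open they stand 13 mm farther back than shut.
Start: joints at [-1.025, 0.385, 0.008, 0, -1.194, -0.259], TCP at [176.819, -599.445, 231.312] pointing down, gripper open.
Joint ranges: [-3.14, 3.14], [-1.21, 2.06], [-1.07, 1.41], [-3.16, 2.05], [-2.99, -0.16], [-3.1, 3.1]. Speed limits (rad/s): [2.79, 2.79, 3.14, 3.14, 3.14, 3.14].

INTERFACE

Orientations are given as a unit quaternion [x, y, z, w].
In Python, from bench import read_state, get_image, camera_model, job_done gives the robot as it stands.
- The arm moves only by the shell command python3 -m handwheel 'ROWS'. ROWS is JSON, a list of rows, each a list of 7 numbers: the shift along the tool's x, y, z in m, then the turn, a rotation vector about the tool's x, y, z in rad, then the gripper's target within -1 to 1 (fully open at 1, half-way at 0, shut at -1). In form: [[dx, dy, dz, wx, wy, wz, jaw], ...]. A call has 1 to 10 rows; each row is the pose to reach, as a shift and turn from the pose commanded when the call began, along the tool's axes at that moment; what a row does not reach only later rows make up. A row lasts 1/8 s, in which the tool goes at most 62.5 mm and 10.7 degrees, less where a joint would pass 70% of its speed; a pose out of reach is approached as far as the arm can. A call with a gripper value outside its range is refused whole. The fingers move at their own pace and stop on an object; the grip force is fixed at half the most. Time passes only in rows, so rows that repeat a pose let the fingers close. It gives the time, the measured TCP pose, the force, the opening and the grip force at its end, in the units of the state.
- read_state(): the state, without advancing time (a new reading comes with each control period).
- get_image(name): name is "side" or "top"; returns (picture, depth): 420x560x3 uint8, blue, green, red; 420x560 float32, mm along the optical axis (not along the pixel's ray), 0 where there is no reading.
- camera_model(name): a dict with "K" (3x3 intrinsics, pixels), "rvec" (rotation vector, rad) and "tvec" (3), from world to camera coordinates, as OpenCV has them. Camera axes: x right, y down, z forward; pixel columns grow to the right and rows downward; lengths in mm; the calibration is good to about 2 mm. A picture is of the moment at which its call begins. camera_model takes no time and is no camera call.
- job_done(): hands the job in; it is judged then, once.
The state is a dict: "clock": time; "joints": joint angles; "joint_vel": joint speeds; "joint_efforts": joint torques, N m; "position": TCP position; "ee_rot": TCP orientation; "contact_force": force on the tool from outside, world axes, zero at the start; "wrist_torque": the same for the moment, N m; "gripper_width": finger opening in mm; "grasp_force": force on a finger pad.
Only numpy, scipy, OpenCV 4.12 (cv2) and the standard library are available. Lean on these libraries where they do the work, as an engineer would, in place of code of your own. Each camera call takes 0.05 s, during which the arm holds its last target. There are 200 camera calls.

TASK

Load the three white adhesive cartridges, thickest first and thinnest last, keeping them upright. The thick one goes into the warming block: slide the block's fork fully aside, stand the cartridge in the well, and slide the fork fully back over its shoulder; then stand the middle one in the wider round stand and the thin one in the narrower stand, all the way down. Do not disturb the amber jar and the roll of tape that stand among them.

Things in the scene. Friction and masses are not known exactly. Their poses are not given: they have to be found in the camera images.
- cart_l: thick adhesive cartridge standing upright: white cylinder 60 mm across and 50 mm tall with a flat top (shoulder), on it a grey cap 28 mm across and 28 mm tall (78 mm in all); about 200 g. Origin: centre of the underside, z up along its axis. In the well only the cap stands clear of the block, so hold it by the cap.
- cart_m: middle adhesive cartridge standing upright: white cylinder 40 mm across and 80 mm tall, on it a grey cap 18 mm across and 14 mm tall (94 mm in all); about 120 g. Origin: centre of the underside, z up along its axis.
- cart_s: thin adhesive cartridge standing upright: white cylinder 26 mm across and 85 mm tall, on it a grey cap 12 mm across and 14 mm tall (99 mm in all); about 60 g. Origin: centre of the underside, z up along its axis.
- dock: fixed warming block: blue-painted metal, 58 mm high, a round well 72 mm across and 50 mm deep in its top. Origin: on the well's axis at bench level (well floor 8 mm above it; a seated thick cartridge's shoulder is level with the block's top). x, y along the block's sides, z up; it reaches 50 mm either way in x, 50 mm in +y, 165 mm in -y. Yaw within 0.25 rad of the bench axes.
- fork (a joint): steel fork on the block: 0 = shut, 0.075 m = fully aside; grows as it slides to the block's -y; about 1.5 N of friction, stays where left; starts within 15 mm of shut. Plate 70 mm wide, 3 to 9 mm above the block's top; two prongs with a 44 mm gap open to +y. Shut, the tips are 30 mm past the well's axis (+y) and the gap ends 22 mm before it; fully aside, the tips are 45 mm from it on the -y side.
- fork_knob (a point): centre of the top of the fork's black knob, a square upright post 22 x 22 mm standing 38 mm above the fork's plate (its top is 105 mm above the bench); it moves with the fork and lies 75 mm from the well's axis on the block's -y side when the fork is shut. Axes as the block's.
- stand_m: wider round aluminium stand fixed to the bench, for the middle cartridge: cup 52 mm across inside, 62 mm outside, rim 38 mm above the bench, floor 8 mm above the bench, foot 76 mm across and 6 mm high. Origin: on its axis at bench level, z up.
- stand_s: narrower round aluminium stand fixed to the bench, for the thin cartridge: cup 38 mm across inside, 48 mm outside, rim 38 mm above the bench, floor 8 mm above the bench, foot 62 mm across and 6 mm high. Origin: on its axis at bench level, z up.
- jar: amber glass jar with a black lid, 48 mm across and 65 mm tall, to be left alone. Origin: centre of the underside.
- tape: roll of yellow tape lying flat, 68 mm across, 20 mm high, to be left alone. Origin: centre of the underside.
Not all that is in view belongs to the job. Leave any blue look-alike of the cart_m alone. What is shaped like the cart_l but red or turquoise is not meant.

How it is judged (in metres and radians):
On the way, in this order (a step that is already met when the one before it is completed fails the run):
1. the fork is slid aside (value of joint fork above 0.06 m), for 0.2 s.
2. the thick cartridge stands in the well (horizontal distance between cart_l and dock below 0.01 m and z of cart_l in the frame of dock between 0.004 and 0.013 m and angle between cart_l's own z axis and vertical below 0.12 rad), for 0.2 s.
3. the fork is shut over the thick cartridge (all of step 2 and value of joint fork below 0.012 m), for 0.2 s.
4. the middle cartridge stands in the wider stand (horizontal distance between cart_m and stand_m below 0.01 m and z of cart_m in the frame of stand_m between 0.004 and 0.013 m and angle between cart_m's own z axis and vertical below 0.12 rad), for 0.2 s.
5. the thin cartridge stands in the narrower stand (horizontal distance between cart_s and stand_s below 0.01 m and z of cart_s in the frame of stand_s between 0.004 and 0.013 m and angle between cart_s's own z axis and vertical below 0.12 rad), for 0.2 s.
At the end, for the whole second after the job is handed in: Each cartridge stands upright (within 0.12 rad), down on the floor of its own place (underside 4 to 13 mm above the bench) and within 10 mm of its axis: thick in the warming block, middle in the wider stand, thin in the narrower stand; the fork is within 12 mm of shut; all at rest (all of step 3 and all of step 4 and all of step 5 and linear speed of each of cart_l, cart_m, cart_s below 0.02 m/s); the robot touches nothing.
It fails at once if the jar or the tape is moved by more than 20 mm or the jar is tipped (distance of any of jar, tape from where it was at the start of the episode above 0.02 m or angle between jar's own z axis and vertical above 0.4 rad).
It fails at once if a cartridge is tipped by more than 0.7 rad (angle between any of cart_l, cart_m, cart_s's own z axis and vertical above 0.7 rad).
It also fails if it takes over 104 s, if anything falls off the work surface, if the arm or the gripper's body presses on something with over 40 N, if the wrist force passes 120 N, or if a joint passes its speed limit or range.

## Working session

There is one attempt and no reset: what is moved stays moved. The work goes in short steps, Python scripts to look and compute and a shell command to move; the robot and the scene stay as the last step left them, time stands still between calls to the robot, and variables do not carry over. Pictures are saved under pics/ and viewed, at most 14 in all, crops included, and the job is handed in when it is done.

```bash
mkdir -p pics; ls; python3 - <<'E'
from bench import *
import cv2,numpy as np
for n in("side","top"):
    p,d=get_image(n); cv2.imwrite(f"pics/{n}0.png",p); np.savez(f"pics/{n}0.npz",p=p,d=d)
    m=camera_model(n); print(n,m)
s=read_state(); print(s)
E
```

```text
pics
side {'K': array([[502.54738606,   0.        , 280.5101703 ],
       [  0.        , 502.54738606, 211.15609383],
       [  0.        ,   0.        ,   1.        ]]), 'rvec': array([ 0.77712407, -2.4338664 ,  1.28731749]), 'tvec': array([388.50059693, 268.84989228, 685.0399171 ])}
top {'K': array([[490.1702489 ,   0.        , 277.9018228 ],
       [  0.        , 490.1702489 , 218.81177577],
       [  0.        ,   0.        ,   1.        ]]), 'rvec': array([ 2.16102418, -2.2150338 ,  0.09630583]), 'tvec': array([ -56.30328804,  534.13173213, 1065.97216687])}
{'clock': 0.1, 'joints': array([-1.02537645e+00,  3.85511137e-01,  6.73471915e-03, -4.33118664e-04,
       -1.19399743e+00, -2.58586906e-01]), 'joint_vel': array([-0.00097181, -0.0018302 ,  0.00339372,  0.00159564, -0.00011668,
       -0.00045177]), 'joint_efforts': array([-7.37059054e-04, -3.93319345e+01,  1.88928866e+01,  4.19790700e+00,
       -2.53651495e-03,  5.71643596e-06]), 'position': array([ 176.67812288, -598.95455514,  230.30137968]), 'ee_rot': array([-1.42846219e-01,  9.89744381e-01,  9.88689985e-04, -2.01622999e-04]), 'contact_force': array([ 0.36105542, -0.14445286, -0.29768084]), 'wrist_torque': array([-0.11171977,  0.06081051, -0.01011029]), 'grasp_force': 0.0, 'gripper_width': 85.30840774828178}
```

View pics/top0.png

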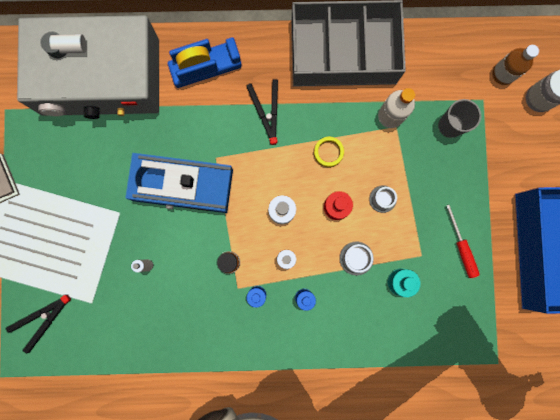

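View pics/side0.png

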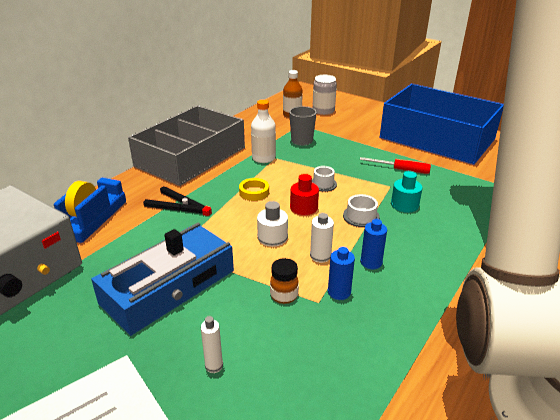

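The top view shows the thick cartridge at (282,209), middle at (286,260) and thin at (138,266). The dock is at (180,183) with its well on the left and its knob at (187,181). stand_m is at (357,258), stand_s at (385,198), the jar at (228,262) and the tape at (328,152). The side view agrees, with the fork nearly shut.

```bash
cat > h.py <<'E'
import cv2,numpy as np
from bench import *
def cloud(n,d):
    m=camera_model(n);R=cv2.Rodrigues(m["rvec"])[0];K=m["K"]
    v,u=np.mgrid[:d.shape[0],:d.shape[1]]
    P=np.stack([(u-K[0,2])/K[0,0]*d,(v-K[1,2])/K[1,1]*d,d],-1)
    return (P-m["tvec"].ravel())@R
def ray(n,u,v,z):
    m=camera_model(n);R=cv2.Rodrigues(m["rvec"])[0]
    c=-R.T@m["tvec"].ravel(); r=R.T@np.linalg.inv(m["K"])@[u,v,1]
    return (c+r*(z-c[2])/r[2])[:2]
def top(n,d,xy,rad,z0,z1):
    W=cloud(n,d); k=(d>0)&(np.hypot(W[...,0]-xy[0],W[...,1]-xy[1])<rad)&(W[...,2]>z0)&(W[...,2]<z1)
    return W[k],k
def px(n,P):
    m=camera_model(n);return cv2.projectPoints(np.float64(P).reshape(-1,1,3),m["rvec"],m["tvec"],m["K"],None)[0].reshape(-1,2)
E
python3 - <<'E'
from h import *
np.set_printoptions(precision=1,suppress=True)
z=np.load("pics/top0.npz");d=z["d"];p=z["p"]
W=cloud("top",d);print("bench z",W[250:260,190:200,2].mean(),W[...,2][330:340,300:310].std())
for name,u,v,h,rad,zz in [("L",282,209,78,20,8),("M",286,260,94,16,8),("S",138,266,99,12,8),("stm",357,258,38,38,8),("sts",385,198,38,30,8),("jar",228,262,65,30,8),("tape",328,152,20,40,8),("red",339,205,78,20,8),("b1",256,297,94,16,8),("b2",306,300,94,16,8),("knob",187,181,105,22,10),("teal",405,283,78,20,8)]:
    for cam in("top",):
        xy=ray(cam,u,v,h);P,k=top(cam,d,xy,rad,h-zz,h+zz)
        if len(P)<4: print(name,xy,"few");continue
        (c,r)=cv2.minEnclosingCircle(P[:,:2].astype(np.float32)); print(name,xy,len(P),"mean",P.mean(0),"mec",np.array(c),r)
# dock
xy=ray("top",180,183,58);P,k=top("top",d,xy,140,50,63)
hsv=cv2.cvtColor(p,cv2.COLOR_BGR2HSV)
b=k&(hsv[...,0]>95)&(hsv[...,0]<130)&(hsv[...,1]>120)
Q=W[b];r=cv2.minAreaRect(Q[:,:2].astype(np.float32));print("dock",len(Q),Q[:,2].mean(),r,cv2.boxPoints(r))
f=top("top",d,xy,140,63,72)[0];r=cv2.minAreaRect(f[:,:2].astype(np.float32));print("fork",len(f),r,cv2.boxPoints(r))
cv2.imwrite("pics/dock.png",cv2.resize(p[145:225,115:245],None,fx=5,fy=5,interpolation=cv2.INTER_CUBIC))
E
```

```text
bench z 11.317481505438861 109.86845809241817
L [548.7 -77.9] 134 mean [552.6 -77.5  77.6] mec [552.6 -77.3] 13.645551681518555
M [441.8 -83. ] 60 mean [444.7 -83.1  93.5] mec [444.  -83.1] 9.03640079498291
S [437.2 218.6] 30 mean [438.4 224.6  97.8] mec [438.3 224.9] 5.831554889678955
stm [ 441.8 -238.9] 210 mean [ 443.1 -241.4   37. ] mec [ 442.3 -241.7] 30.94268226623535
sts [ 571.3 -305.3] 158 mean [ 574.2 -306.    37. ] mec [ 574.3 -306.7] 24.087055206298828
jar [440.4  38.6] 327 mean [440.4  42.5  64.4] mec [440.6  42.8] 21.461605072021484
tape [ 680.2 -185.7] 350 mean [ 683.1 -186.8   19. ] mec [ 683.2 -186.7] 34.138526916503906
red [ 554.3 -198.2] 139 mean [ 558.7 -200.8   77.5] mec [ 558.8 -201.1] 13.824463844299316
b1 [368.1 -19.8] 58 mean [366.8 -17.9  93. ] mec [366.6 -18. ] 8.660078048706055
b2 [ 359.4 -121.7] 60 mean [ 358.1 -121.6   93.6] mec [ 358.2 -121.8] 8.708245277404785
knob [608.5 116.2] 122 mean [612.  120.1 103.7] mec [612.  120.7] 14.092036247253418
teal [ 387.6 -330.3] 130 mean [ 387.3 -337.9   77.5] mec [ 387.2 -338.3] 13.745671272277832
dock 1966 57.51138139925674 ((616.327880859375, 144.01919555664062), (215.13133239746094, 100.75824737548828), 81.30396270751953) [[550.3  45.3]
 [649.9  30.1]
 [682.4 242.7]
 [582.8 258. ]]
fork 1330 ((615.720947265625, 142.61068725585938), (208.74417114257812, 89.66532897949219), 81.27709197998047) [[555.6  46.2]
 [644.2  32.6]
 [675.9 239. ]
 [587.2 252.6]]
```

View pics/dock.png

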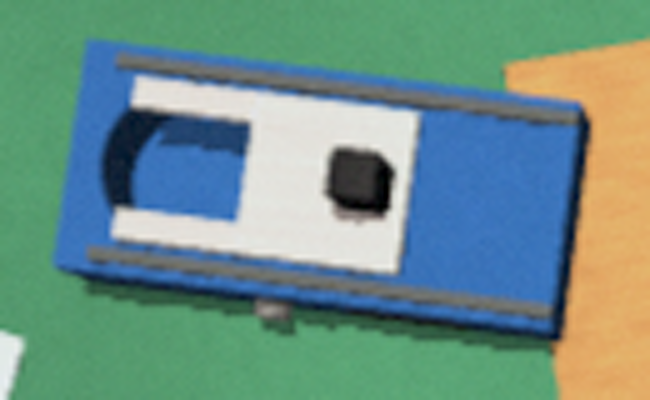

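```bash
cat >> h.py <<'E'
from scipy.spatial.transform import Rotation as Ro
def go(x,y,z,a):
    "tool-frame shift (m) and turn to put TCP at x,y,z (mm), pointing down, closing line at world angle a"
    s=read_state();R=Ro.from_quat(s["ee_rot"]);best=None
    for t in(a,a+np.pi):
        Y=np.array([np.cos(t),np.sin(t),0]);Z=np.array([0,0,-1.]);T=Ro.from_matrix(np.stack([np.cross(Y,Z),Y,Z],1))
        w=(R.inv()*T).as_rotvec()
        if best is None or np.linalg.norm(w)<np.linalg.norm(best): best=w
    d=R.inv().apply(np.array([x,y,z])-s["position"])/1000
    print("row",np.round(np.r_[d,best],4).tolist(),"j6 %.2f"%s["joints"][5],"t %.1f"%s["clock"])
E
python3 -c "
from h import *
go(612,120.4,200,-0.152)"
```

```text
row [-0.621, 0.5668, 0.0314, 0.0019, 0.001, -1.1321] j6 -0.26 t 0.1
```

```bash
python3 -m handwheel '[[-0.06,0.055,0.003,0,0,-0.11,1],[-0.1,0.09,0.006,0,0,-0.2,1],[-0.14,0.13,0.01,0,0,-0.3,1],[-0.18,0.165,0.012,0,0,-0.4,1],[-0.22,0.2,0.015,0,0,-0.5,1],[-0.26,0.24,0.016,0,0,-0.6,1],[-0.3,0.275,0.017,0,0,-0.7,0.8],[-0.34,0.31,0.02,0,0,-0.8,0.6],[-0.38,0.345,0.02,0,0,-0.9,0.4],[-0.42,0.385,0.02,0,0,-1.0,0.4]]'
python3 -m handwheel '[[-0.04,-0.035,0,0,0,0,0.4],[-0.04,-0.035,0,0,0,0,0.4]]' >/dev/null; python3 -c "
from h import *
go(612,120.4,200,-0.152)"
```

```text
clock: 1.35
position: [471.2, -109.7, 211.1]
ee_rot: [-0.601, 0.799, 0.0, -0.0]
contact_force: [1.1, 0.6, -0.3]
gripper_width: 59.8
grasp_force: 0.0
row [-0.2194, -0.035, 0.0103, 0.0006, -0.0002, -0.1286] j6 -0.44 t 1.6
```

```bash
python3 -m handwheel '[[-0.05,-0.009,0.003,0,0,-0.03,0.4],[-0.1,-0.017,0.006,0,0,-0.07,0.4],[-0.15,-0.025,0.008,0,0,-0.1,0.4],[-0.19,-0.031,0.01,0,0,-0.13,0.4],[-0.219,-0.035,0.01,0,0,-0.129,0.4],[-0.219,-0.035,0.01,0,0,-0.129,0.4],[-0.219,-0.035,0.01,0,0,-0.129,0.4]]'; python3 -c "
from h import *
go(612,120.4,76,-0.152)"
```

```text
clock: 2.48
position: [609.7, 116.6, 200.9]
ee_rot: [-0.65, 0.76, 0.0, -0.001]
contact_force: [-0.3, 0.3, -0.3]
gripper_width: 59.6
grasp_force: 0.0
row [-0.0042, -0.0018, 0.1249, 0.0014, -0.0006, -0.0039] j6 -0.60 t 2.5
```

```bash
python3 -m handwheel '[[-0.004,-0.002,0.04,0,0,-0.004,0.4],[-0.004,-0.002,0.08,0,0,-0.004,0.4],[-0.004,-0.002,0.11,0,0,-0.004,0.4],[-0.004,-0.002,0.124,0,0,-0.004,0.4],[-0.004,-0.002,0.124,0,0,-0.004,-0.2],[-0.004,-0.002,0.124,0,0,-0.004,-1],[-0.004,-0.002,0.124,0,0,-0.004,-1],[-0.004,-0.002,0.124,0,0,-0.004,-1],[-0.004,-0.002,0.124,0,0,-0.004,-1],[-0.004,-0.002,0.124,0,0,-0.004,-1]]'; python3 -c "
from h import *
go(602.3,52.6,76,-0.152)"
```

```text
clock: 3.72
position: [611.5, 121.0, 79.0]
ee_rot: [-0.652, 0.759, 0.001, -0.001]
contact_force: [-5.7, -0.1, 4.3]
gripper_width: 20.9
grasp_force: 59.6
row [0.069, -0.0012, 0.0031, 0.0024, -0.0008, 0.0006] j6 -0.61 t 3.7
```

```bash
python3 -m handwheel '[[0.01,0,0,0,0,0,-1],[0.02,-0.0,0,0,0,0,-1],[0.03,-0.0005,0,0,0,0,-1],[0.04,-0.0005,0,0,0,0,-1],[0.05,-0.001,0,0,0,0,-1],[0.06,-0.001,0,0,0,0,-1],[0.067,-0.001,0,0,0,0,-1],[0.07,-0.001,0,0,0,0,-1],[0.071,-0.001,0,0,0,0,-1],[0.071,-0.001,0,0,0,0,-1]]'
```

```text
clock: 4.97
position: [601.3, 53.1, 79.0]
ee_rot: [-0.652, 0.758, 0.002, -0.0]
contact_force: [-8.7, 10.7, 5.9]
gripper_width: 21.0
grasp_force: 59.8
```

```bash
python3 -m handwheel '[[0,0,0,0,0,0,0.3],[0,0,0,0,0,0,0.3],[0,0,0,0,0,0,0.3],[0,0,-0.03,0,0,0,0.3],[0,0,-0.07,0,0,0,0.3],[0,0,-0.11,0,0,0,0.3],[0,0,-0.12,0,0,0,0.3],[0,0,-0.12,0,0,0,0.3]]';  python3 -c "
from h import *
go(552.6,-77.4,160,-0.152)
d=get_image('top')[1]
P=top('top',d,(602,52),30,98,112)[0];print(len(P),P.mean(0) if len(P) else 0)"
```

```text
clock: 5.98
position: [603.5, 50.8, 197.5]
ee_rot: [-0.652, 0.759, -0.0, 0.001]
contact_force: [-0.1, -0.2, -0.0]
gripper_width: 55.8
grasp_force: 0.0
row [0.1345, 0.031, 0.0374, -0.0007, 0.0008, 0.0005] j6 -0.50 t 6.0
76 [600.48556465  48.72719388 104.0295767 ]
```

```bash
python3 -m handwheel '[[0.04,0.009,0.011,0,0,0,0.3],[0.08,0.018,0.022,0,0,0,0.3],[0.12,0.028,0.033,0,0,0,0.3],[0.134,0.031,0.037,0,0,0,0.3],[0.134,0.031,0.037,0,0,0,0.3],[0.134,0.031,0.037,0,0,0,0.3],[0.134,0.031,0.037,0,0,0,0.3]]';  python3 -c "
from h import *
go(552.6,-77.4,58,-0.152)"
```

```text
clock: 6.9
position: [553.3, -75.9, 160.5]
ee_rot: [-0.652, 0.758, -0.0, 0.0]
contact_force: [0.2, 0.4, 0.3]
gripper_width: 55.6
grasp_force: 0.0
row [0.0016, 0.0006, 0.1025, -0.0007, 0.0002, 0.0024] j6 -0.30 t 6.9
```

```bash
python3 -m handwheel '[[0.001,0,0.04,0,0,0,0.3],[0.001,0,0.075,0,0,0,0.3],[0.001,0,0.095,0,0,0,0.3],[0.001,0,0.102,0,0,0,0.3],[0.001,0,0.102,0,0,0,-0.1],[0.001,0,0.102,0,0,0,-0.4],[0.001,0,0.102,0,0,0,-1],[0.001,0,0.102,0,0,0,-1],[0.001,0,0.102,0,0,0,-1],[0.001,0,0.102,0,0,0,-1]]'; python3 -m handwheel '[[0,0,-0.02,0,0,0,-1],[0,0,-0.05,0,0,0,-1],[0,0,-0.09,0,0,0,-1],[0,0,-0.125,0,0,0,-1],[0,0,-0.135,0,0,0,-1],[0,0,-0.135,0,0,0,-1],[0,0,-0.135,0,0,0,-1]]';  python3 -c "
from h import *
go(625,201,195,-0.152)
p,d=get_image('side');cv2.imwrite('pics/liftL.png',p)"
```

```text
clock: 8.15
position: [553.1, -77.8, 59.4]
ee_rot: [-0.652, 0.758, -0.001, 0.001]
contact_force: [-1.1, 1.1, 5.9]
gripper_width: 26.0
grasp_force: 59.1
clock: 9.02
position: [551.2, -77.8, 191.1]
ee_rot: [-0.652, 0.759, 0.001, -0.002]
contact_force: [-0.6, -0.4, -3.4]
gripper_width: 26.1
grasp_force: 59.5
row [-0.2868, -0.0308, -0.0041, 0.0041, -0.0005, 0.0005] j6 -0.30 t 9.0
```

View pics/liftL.png

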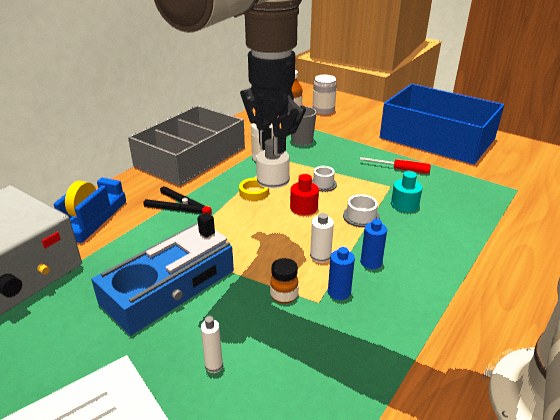

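The thick cartridge hangs upright at (272,165). The fork is fully aside (knob at 206,222) and the well is open at (135,278).

```bash
python3 -m handwheel '[[-0.02,-0.002,0,0,0,0,-1],[-0.06,-0.006,-0.004,0,0,0,-1],[-0.1,-0.01,-0.004,0,0,0,-1],[-0.14,-0.015,-0.004,0,0,0,-1],[-0.18,-0.019,-0.004,0,0,0,-1],[-0.22,-0.023,-0.004,0,0,0,-1],[-0.255,-0.027,-0.004,0,0,0,-1],[-0.278,-0.03,-0.004,0,0,0,-1],[-0.286,-0.031,-0.004,0.003,0,0,-1],[-0.286,-0.031,-0.004,0.003,0,0,-1]]';python3 -m handwheel '[[0,0,0,0,0,0,-1],[0,0,0,0,0,0,-1],[0,0,0,0,0,0,-1]]'>/dev/null;  python3 -c "
from h import *
go(625,201,68,-0.152)
d=get_image('top')[1]"
```

```text
clock: 10.32
position: [625.8, 200.1, 196.9]
ee_rot: [-0.652, 0.758, -0.001, 0.0]
contact_force: [-0.4, -0.2, -2.6]
gripper_width: 25.7
grasp_force: 59.5
row [-0.0012, 0.0018, 0.1296, -0.0032, 0.0002, 0.0001] j6 -0.71 t 10.7
```

```bash
python3 -m handwheel '[[-0.001,0.002,0.02,0,0,0,-1],[-0.001,0.002,0.045,0,0,0,-1],[-0.001,0.002,0.065,-0.002,0,0,-1],[-0.001,0.002,0.08,-0.002,0,0,-1],[-0.001,0.002,0.095,-0.002,0,0,-1],[-0.001,0.002,0.11,-0.002,0,0,-1],[-0.001,0.002,0.12,-0.002,0,0,-1],[-0.001,0.002,0.127,-0.002,0,0,-1],[-0.001,0.002,0.129,-0.002,0,0,-1],[-0.001,0.002,0.129,-0.002,0,0,-1]]';  python3 -c "
from h import *
go(625,201,68,-0.152)"
```

```text
clock: 12.0
position: [624.9, 201.6, 68.6]
ee_rot: [-0.652, 0.758, -0.0, 0.001]
contact_force: [0.0, -0.7, -3.0]
gripper_width: 25.8
grasp_force: 59.5
row [0.0006, -0.0002, 0.0006, -0.0015, 0.0003, 0.0011] j6 -0.71 t 12.0
```

Not in contact yet; ease down 1 mm and release.

```bash
python3 -m handwheel '[[0,0,0.001,0,0,0,-1],[0,0,0.0015,0,0,0,-1],[0,0,0.0015,0,0,0,-0.3],[0,0,0.0015,0,0,0,0],[0,0,0.0015,0,0,0,0],[0,0,0.0015,0,0,0,0.1],[0,0,-0.02,0,0,0,0.1],[0,0,-0.06,0,0,0,0.1],[0,0,-0.1,0,0,0,0.2],[0,0,-0.12,0,0,0,0.3]]';  python3 -c "
from h import *
go(601.5,52.6,160,-0.152)"
```

```text
clock: 13.25
position: [625.6, 201.9, 191.4]
ee_rot: [-0.652, 0.758, -0.001, 0.002]
contact_force: [0.3, -0.3, 0.1]
gripper_width: 55.2
grasp_force: 0.0
row [0.1513, 0.0015, 0.031, -0.0048, 0.0024, 0.0013] j6 -0.71 t 13.2
```

```bash
python3 -m handwheel '[[0.04,0,0,0,0,0,0.3],[0.08,0,0.01,0,0,0,0.3],[0.12,0.001,0.02,0,0,0,0.3],[0.145,0.0015,0.03,0,0,0,0.3],[0.151,0.0015,0.031,0,0,0,0.3],[0.151,0.0015,0.031,0,0,0,0.3],[0.151,0.0015,0.031,0,0,0,0.3]]';  python3 -c "
from h import *
go(601.5,52.6,78,-0.152)
d=get_image('top')[1]
P=top('top',d,(625,201),20,80,92)[0];print(len(P),P.mean(0),cv2.minEnclosingCircle(P[:,:2].astype(np.float32)))"
```

```text
clock: 14.12
position: [601.1, 53.5, 157.7]
ee_rot: [-0.652, 0.758, -0.001, 0.001]
contact_force: [-0.6, -0.2, -0.3]
gripper_width: 55.3
grasp_force: 0.0
row [0.0008, -0.0004, 0.0797, -0.0021, 0.0005, 0.0022] j6 -0.51 t 14.1
0 [nan nan nan] ((0.0, 0.0), 0.0)<string>:5: RuntimeWarning: Mean of empty slice.
  ret = um.true_divide(
```

```bash
python3 -c "
from h import *
p,d=get_image('side');cv2.imwrite('pics/placeL.png',p[150:390,60:380].repeat(2,0).repeat(2,1))
P=top('side',d,(625,201),25,74,95)[0];print(len(P),P.mean(0),P.max(0),P.min(0))"
```

```text
261 [619.64500902 204.04461083  83.55225097] [636.42110812 216.02512461  89.05182763] [608.41777142 188.34050839  74.06206847]
```

View pics/placeL.png

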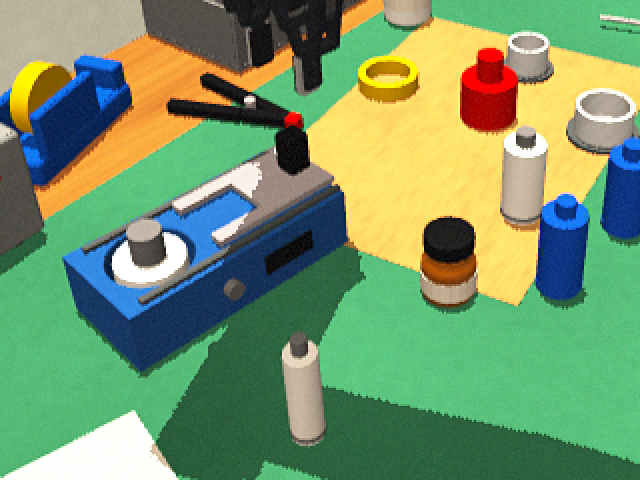

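The thick cartridge is seated at about (150,250) in the crop, with its shoulder level with the block's top. Next I shut the fork.

```bash
python3 -m handwheel '[[0.001,0,0.04,0,0,0,0.3],[0.001,0,0.07,0,0,0,0.3],[0.001,0,0.08,0,0,0,0.3],[0.001,0,0.08,0,0,0,-0.2],[0.001,0,0.08,0,0,0,-1],[0.001,0,0.08,0,0,0,-1],[0.001,0,0.08,0,0,0,-1],[0.001,0,0.08,0,0,0,-1],[0.001,0,0.08,0,0,0,-1]]'; python3 -m handwheel '[[-0.01,0,0,0,0,0,-1],[-0.02,0,0,0,0,0,-1],[-0.03,0,0,0,0,0,-1],[-0.04,0,0,0,0,0,-1],[-0.05,0,0,0,0,0,-1],[-0.06,0,0,0,0,0,-1],[-0.07,0,0,0,0,0,-1],[-0.074,0,0,0,0,0,-1],[-0.077,0,0,0,0,0,-1],[-0.077,0,0,0,0,0,-1]]'
```

```text
clock: 15.35
position: [601.0, 51.9, 78.8]
ee_rot: [-0.652, 0.758, -0.001, 0.001]
contact_force: [-1.8, 1.9, 5.9]
gripper_width: 21.2
grasp_force: 60.5
clock: 16.6
position: [612.3, 126.1, 78.9]
ee_rot: [-0.652, 0.758, -0.001, 0.0]
contact_force: [-1.7, -4.7, 6.6]
gripper_width: 21.0
grasp_force: 60.7
```

```bash
python3 -m handwheel '[[0,0,0,0,0,0,0.3],[0,0,0,0,0,0,0.3],[0,0,0,0,0,0,0.3],[0,0,-0.03,0,0,0,0.3],[0,0,-0.07,0,0,0,0.5],[0,0,-0.1,0,0,0,0.5],[0,0,-0.11,0,0,0,0.5]]';  python3 -c "
from h import *
go(444.5,-83.1,190,-0.152)"
```

```text
clock: 17.48
position: [612.7, 128.1, 189.4]
ee_rot: [-0.652, 0.758, -0.001, 0.002]
contact_force: [-0.0, -0.2, -0.5]
gripper_width: 64.1
grasp_force: 0.0
row [0.234, 0.1346, -0.0017, -0.0043, 0.0021, 0.0013] j6 -0.62 t 17.5
```

```bash
python3 -m handwheel '[[0.047,0.027,0,0,0,0,0.5],[0.094,0.054,0,0,0,0,0.5],[0.14,0.08,0,0,0,0,0.5],[0.185,0.106,0,0,0,0,0.5],[0.22,0.127,0,0,0,0,0.5],[0.234,0.135,0,-0.003,0.001,0,0.5],[0.234,0.135,0,-0.003,0.001,0,0.5],[0.234,0.135,0,-0.003,0.001,0,0.5]]';  python3 -c "
from h import *
go(444.5,-83.1,52,-0.152)
p,d=get_image('side')
hsv=cv2.cvtColor(p,cv2.COLOR_BGR2HSV)
P=top('side',d,(612,125),25,98,112)[0];print(len(P),P.max(0),P.min(0))
P=top('side',d,(625,201),25,74,95)[0];print(len(P),P.max(0),P.min(0))"
```

```text
clock: 18.48
position: [444.1, -82.9, 187.0]
ee_rot: [-0.652, 0.758, 0.0, -0.001]
contact_force: [-0.5, 1.1, -1.0]
gripper_width: 63.9
grasp_force: 0.0
row [0.0, -0.0007, 0.135, 0.0018, -0.001, 0.0017] j6 -0.33 t 18.5
151 [622.21335234 140.01357482 107.20657029] [598.68941797 116.11045592  98.11852786]
257 [636.2539933  215.72033442  88.15806406] [608.5040272  187.55224861  74.03014846]
```

```bash
python3 -m handwheel '[[0,-0.0005,0.04,0,0,0,0.5],[0,-0.0005,0.08,0,0,0,0.5],[0,-0.0005,0.115,0,0,0,0.5],[0,-0.0005,0.13,0,0,0,0.5],[0,-0.0005,0.135,0,0,0,0.2],[0,-0.0005,0.135,0,0,0,0],[0,-0.0005,0.135,0,0,0,-1],[0,-0.0005,0.135,0,0,0,-1],[0,-0.0005,0.135,0,0,0,-1],[0,-0.0005,0.135,0,0,0,-1]]'; python3 -m handwheel '[[0,0,-0.02,0,0,0,-1],[0,0,-0.05,0,0,0,-1],[0,0,-0.08,0,0,0,-1],[0,0,-0.105,0,0,0,-1],[0,0,-0.115,0,0,0,-1],[0,0,-0.115,0,0,0,-1]]';  python3 -c "
from h import *
go(442.5,-241.6,170,-0.152)
p,d=get_image('side');cv2.imwrite('pics/liftM.png',p)"
```

```text
clock: 19.77
position: [443.7, -83.6, 52.7]
ee_rot: [-0.652, 0.758, 0.0, -0.001]
contact_force: [-0.7, 0.7, 2.9]
gripper_width: 38.6
grasp_force: 60.2
clock: 20.52
position: [443.5, -83.5, 167.1]
ee_rot: [-0.652, 0.759, 0.0, -0.001]
contact_force: [0.0, 0.3, -0.7]
gripper_width: 38.4
grasp_force: 60.4
row [0.1564, -0.0229, -0.0028, 0.0016, -0.0005, 0.0007] j6 -0.33 t 20.5
```

View pics/liftM.png

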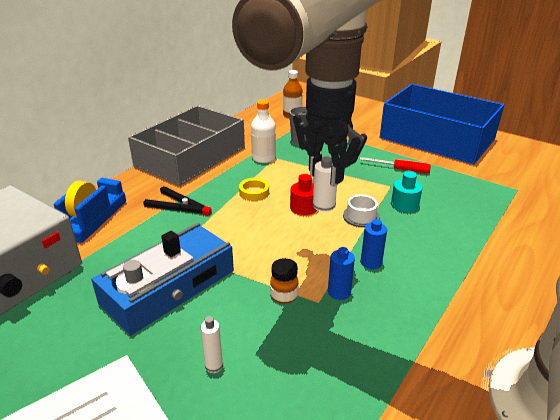

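The fork is shut around the cap at (133,270). The middle cartridge hangs upright at (325,185).

```bash
python3 -m handwheel '[[0.025,-0.004,0,0,0,0,-1],[0.06,-0.009,0,0,0,0,-1],[0.095,-0.014,0,0,0,0,-1],[0.13,-0.019,-0.003,0,0,0,-1],[0.15,-0.022,-0.003,0,0,0,-1],[0.156,-0.023,-0.003,0,0,0,-1],[0.156,-0.023,-0.003,0,0,0,-1],[0.156,-0.023,-0.003,0,0,0,-1],[0.156,-0.023,-0.003,0,0,0,-1]]';  python3 -c "
from h import *
go(442.5,-241.6,61,-0.152)
d=get_image('top')[1]"
```

```text
clock: 21.7
position: [442.9, -240.6, 170.3]
ee_rot: [-0.652, 0.758, 0.0, -0.001]
contact_force: [0.3, -0.4, -0.9]
gripper_width: 38.7
grasp_force: 60.4
row [0.001, 0.0, 0.1093, 0.002, -0.0009, 0.0021] j6 0.02 t 21.7
```

```bash
python3 -m handwheel '[[0.001,0,0.02,0,0,0,-1],[0.001,0,0.045,0,0,0,-1],[0.001,0,0.065,0,0,0,-1],[0.001,0,0.08,0,0,0,-1],[0.001,0,0.095,0,0,0,-1],[0.001,0,0.105,0,0,0,-1],[0.001,0,0.1095,0,0,0,-1],[0.001,0,0.1095,0,0,0,-1]]';  python3 -c "
from h import *
go(442.5,-241.6,60.7,-0.152)"
```

```text
clock: 22.75
position: [442.9, -242.3, 61.1]
ee_rot: [-0.652, 0.758, 0.0, -0.001]
contact_force: [-0.5, -0.4, -1.2]
gripper_width: 38.2
grasp_force: 60.4
row [-0.0007, 0.0005, 0.0004, 0.0012, -0.0012, 0.0014] j6 0.03 t 22.8
```

```bash
python3 -m handwheel '[[0,0,0.0008,0,0,0,-1],[0,0,0.0008,0,0,0,-0.1],[0,0,0.0008,0,0,0,0.2],[0,0,0.0008,0,0,0,0.4],[0,0,0.0008,0,0,0,0.4],[0,0,-0.03,0,0,0,0.4],[0,0,-0.07,0,0,0,0.4],[0,0,-0.11,0,0,0,0.4],[0,0,-0.13,0,0,0,0.4],[0,0,-0.13,0,0,0,0.4]]';  python3 -c "
from h import *
go(438.4,224.8,190,-0.152)"
```

```text
clock: 24.0
position: [443.6, -242.4, 192.2]
ee_rot: [-0.652, 0.758, -0.001, 0.0]
contact_force: [0.9, 0.1, -0.3]
gripper_width: 59.6
grasp_force: 0.0
row [-0.4611, 0.0754, 0.0015, -0.002, -0.0012, 0.001] j6 0.03 t 24.0
```

```bash
python3 -m handwheel '[[-0.04,0.007,0,0,0,0,0.4],[-0.09,0.015,0,0,0,0,0.4],[-0.145,0.024,0,0,0,0,0.4],[-0.2,0.033,0,0,0,0,0.4],[-0.255,0.042,0,0,0,0,0.4],[-0.31,0.051,0,0,0,0,0.4],[-0.365,0.06,0,0,0,0,0.4],[-0.415,0.068,0.001,0,0,0,0.4],[-0.45,0.074,0.001,0,0,0,0.4],[-0.461,0.075,0.001,0,0,0,0.4]]';python3 -m handwheel '[[0,0,0,0,0,0,0.4],[0,0,0,0,0,0,0.4]]';  python3 -c "
from h import *
go(438.4,224.8,55,-0.152)
p,d=get_image('side');cv2.imwrite('pics/placeM.png',p)
P=top('side',d,(442,-241.6),30,75,110)[0];print(len(P),P.max(0),P.min(0))
d=get_image('top')[1]
P=top('top',d,(442,-241.6),25,94,110)[0];print(len(P),P.mean(0) if len(P) else 0)"
```

```text
clock: 25.25
position: [437.2, 226.1, 187.7]
ee_rot: [-0.653, 0.758, 0.0, -0.003]
contact_force: [0.3, -0.9, -0.3]
gripper_width: 59.8
grasp_force: 0.0
clock: 25.5
position: [437.7, 223.6, 189.0]
ee_rot: [-0.651, 0.759, 0.0, -0.002]
contact_force: [0.2, -0.4, 0.0]
gripper_width: 59.3
grasp_force: 0.0
row [-0.0016, -0.0009, 0.134, 0.003, -0.002, -0.0002] j6 -0.95 t 25.5
289 [ 460.24041418 -220.6290502   103.79769922] [ 421.550595   -260.42991375   75.11715618]
63 [ 443.31825316 -241.89958938  100.86589955]
```

View pics/placeM.png

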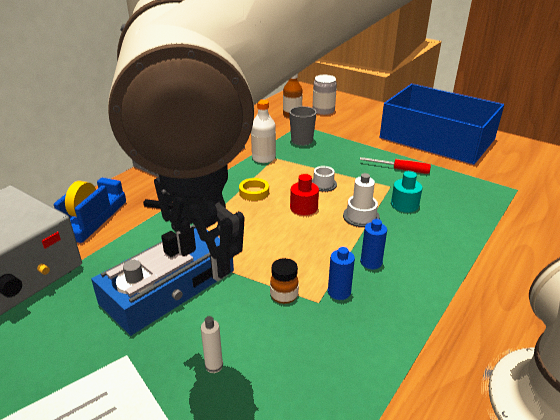

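The middle cartridge stands upright in stand_m at (363,195), with its top at z≈102. Next is the thin one, at (211,345).

```bash
python3 -m handwheel '[[-0.001,-0.001,0.04,0.003,-0.002,0,0.4],[-0.001,-0.001,0.08,0.003,-0.002,0,0.4],[-0.001,-0.001,0.115,0.003,-0.002,0,0.4],[-0.001,-0.001,0.13,0.003,-0.002,0,0.4],[-0.001,-0.001,0.134,0.003,-0.002,0,0.1],[-0.001,-0.001,0.134,0.003,-0.002,0,-0.2],[-0.001,-0.001,0.134,0.003,-0.002,0,-1],[-0.001,-0.001,0.134,0.003,-0.002,0,-1],[-0.001,-0.001,0.134,0.003,-0.002,0,-1],[-0.001,-0.001,0.134,0.003,-0.002,0,-1]]'; python3 -m handwheel '[[0,0,-0.02,0,0,0,-1],[0,0,-0.05,0,0,0,-1],[0,0,-0.08,0,0,0,-1],[0,0,-0.11,0,0,0,-1],[0,0,-0.14,0,0,0,-1],[0,0,-0.15,0,0,0,-1],[0,0,-0.15,0,0,0,-1]]';  python3 -c "
from h import *
go(574.3,-306.5,205,-0.152)
p,d=get_image('side');cv2.imwrite('pics/liftS.png',p)"
```

```text
clock: 26.85
position: [439.4, 226.1, 56.5]
ee_rot: [-0.652, 0.758, -0.0, 0.002]
contact_force: [-0.1, -0.8, 5.4]
gripper_width: 24.6
grasp_force: 58.9
clock: 27.72
position: [438.4, 225.4, 205.2]
ee_rot: [-0.652, 0.759, 0.0, 0.001]
contact_force: [0.9, -0.8, -0.8]
gripper_width: 24.6
grasp_force: 58.9
row [0.5054, -0.2145, -0.0004, -0.0007, 0.0015, 0.0007] j6 -0.96 t 27.7
```

View pics/liftS.png

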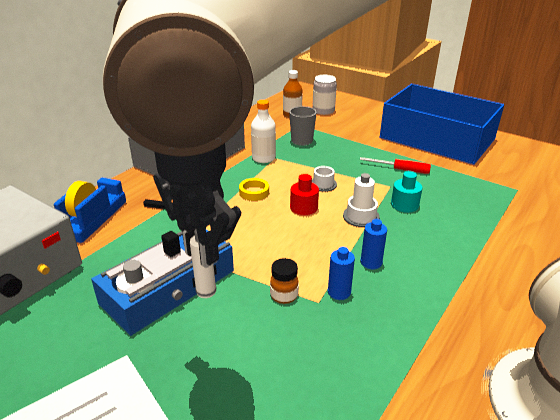

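The thin cartridge is held upright at (205,265). I carry it to stand_s.

```bash
python3 -m handwheel '[[0.03,-0.013,0,0,0,0,-1],[0.075,-0.032,0,0,0,0,-1],[0.125,-0.053,0,0,0,0,-1],[0.175,-0.074,0,0,0,0,-1],[0.225,-0.095,0,0,0,0,-1],[0.275,-0.117,0,0,0,0,-1],[0.325,-0.138,0,0,0,0,-1],[0.375,-0.159,0,0,0,0,-1],[0.42,-0.178,0,0,0,0,-1],[0.455,-0.193,0,0,0,0,-1]]' >/dev/null;python3 -m handwheel '[[0.025,-0.011,0,0,0,0,-1],[0.042,-0.018,0,0,0,0,-1],[0.05,-0.0215,0,0,0,0,-1],[0.05,-0.0215,0,0,0,0,-1],[0.05,-0.0215,0,0,0,0,-1],[0.05,-0.0215,0,0,0,0,-1]]';  python3 -c "
from h import *
go(574.3,-306.5,64.5,-0.152)
p,d=get_image('side')
P,k=top('side',d,(574.3,-306.5),30,15,48);print(len(P),P.max(0),P.min(0))"
```

```text
clock: 29.78
position: [574.8, -305.3, 205.5]
ee_rot: [-0.652, 0.758, -0.0, 0.001]
contact_force: [-0.7, -0.4, -0.7]
gripper_width: 24.5
grasp_force: 58.9
row [0.0014, 0.0005, 0.141, -0.0014, 0.0011, 0.002] j6 0.09 t 29.8
340 [ 597.40786289 -279.15007307   40.70312153] [ 548.8386861  -329.43109631   15.19481703]
```

```bash
python3 -m handwheel '[[0.001,0,0.03,0,0,0,-1],[0.001,0,0.06,0,0,0,-1],[0.001,0,0.085,0,0,0,-1],[0.001,0,0.105,0,0,0,-1],[0.001,0,0.12,0,0,0,-1],[0.001,0,0.132,0,0,0,-1],[0.001,0,0.14,0,0,0,-1],[0.001,0,0.14,0,0,0,-1],[0.001,0,0.14,0,0,0,-1]]';  python3 -c "
from h import *
go(574.3,-306.5,64.5,-0.152)"
```

```text
clock: 30.95
position: [575.0, -307.0, 65.6]
ee_rot: [-0.652, 0.758, -0.0, 0.001]
contact_force: [0.2, -0.6, -0.4]
gripper_width: 24.3
grasp_force: 59.0
row [-0.0004, 0.0008, 0.0011, -0.0019, 0.0009, 0.0009] j6 0.09 t 30.9
```

```bash
python3 -m handwheel '[[0,0,0.0013,0,0,0,-1],[0,0,0.0013,0,0,0,-1],[0,0,0.0013,0,0,0,-0.3],[0,0,0.0013,0,0,0,0],[0,0,0.0013,0,0,0,0.2],[0,0,0.0013,0,0,0,0.3],[0,0,-0.03,0,0,0,0.3],[0,0,-0.07,0,0,0,0.3],[0,0,-0.12,0,0,0,0.3],[0,0,-0.15,0,0,0,0.3]]'; python3 -m handwheel '[[0.03,-0.04,-0.02,0,0,0,0.3],[0.05,-0.09,-0.04,0,0,0,0.3],[0.06,-0.15,-0.05,0,0,0,0.3],[0.06,-0.2,-0.05,0,0,0,0.3],[0.06,-0.2,-0.05,0,0,0,0.3],[0.06,-0.2,-0.05,0,0,0,0.3]]'; python3 -c "
from h import *
p,d=get_image('side');cv2.imwrite('pics/end.png',p)
P,k=top('side',d,(574.3,-306.5),20,60,120);print(P.max(0),P.min(0))
d=get_image('top')[1]
for n,x,y,r,h in[('L',625,201,20,86),('M',442.5,-241.6,25,102),('S',574.3,-306.5,18,107),('stm',442.4,-241.6,38,38),('sts',574.3,-306.5,30,38),('jar',440.5,42.6,30,65),('tape',683.2,-186.7,40,20),('knob',613,126,22,105)]:
    P=top('top',d,(x,y),r,h-7,h+7)[0]; print(n,len(P), P.mean(0) if len(P) else 0,cv2.minEnclosingCircle(P[:,:2].astype(np.float32)))"
```

```text
clock: 32.2
position: [575.3, -307.4, 218.3]
ee_rot: [-0.652, 0.758, -0.002, 0.002]
contact_force: [0.7, 0.4, -0.9]
gripper_width: 55.5
grasp_force: 0.0
clock: 32.95
position: [762.9, -396.5, 263.8]
ee_rot: [-0.652, 0.758, 0.001, -0.0]
contact_force: [-0.3, -0.1, -0.0]
gripper_width: 55.5
grasp_force: 0.0
[ 585.86276104 -292.00329814  109.44455836] [ 558.27492719 -317.38995718   60.31384014]
L 143 [624.50093786 200.58703892  85.40505728] ((625.1740112304688, 201.1092987060547), 14.29725170135498)
M 0 0 ((0.0, 0.0), 0.0)
S 0 0 ((0.0, 0.0), 0.0)
stm 0 0 ((0.0, 0.0), 0.0)
sts 0 0 ((0.0, 0.0), 0.0)
jar 0 0 ((0.0, 0.0), 0.0)
tape 168 [ 688.72722103 -168.7807599    19.08056179] ((685.246337890625, -180.64163208007812), 32.528358459472656)
knob 113 [612.95535183 126.39827117 104.15076047] ((613.5245971679688, 127.09721374511719), 13.36728286743164)
```

View pics/end.png

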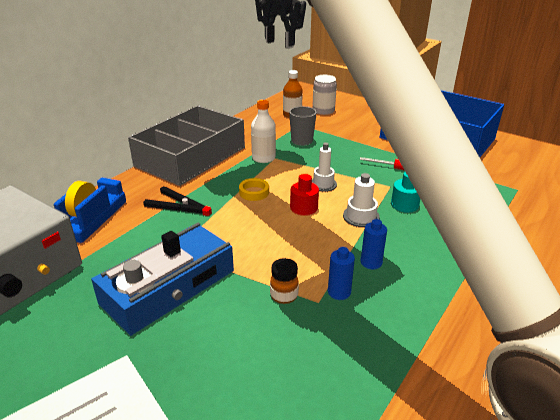

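All three cartridges are in place: thick at (133,270) under the shut fork, middle at (363,197), thin at (325,165). The jar and tape have not been moved, and the arm is clear.

```bash
python3 -c "
from bench import *
print(job_done())"
```

```text
the job is handed in; nothing more can be done
None
```

I loaded all three cartridges upright in their places, shut the fork over the thick one, left the jar and tape alone, and handed the job in at about 33 s; no verdict came back.

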